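# Load the ratchet specimen press

## Task

Load the floor-tile specimen into the small ratchet press. Raise the blue press arm by its black lift post, tooth by tooth and without squeezing the red trigger, until its pawl holds it on the top tooth, not forcing it against the stop; let go and push the specimen sledge fully home under the foot. Then squeeze the red trigger against the grey lug beside it to lift the pawl, lower the arm by hand without letting it drop until you feel the foot meet the tile, gently, and let go so that the foot rests on the tile; leave the other things where they stand.

Things in the scene. Friction and masses are not known exactly. Their poses are not given: they have to be found in the camera images.
- stand: The white press, fixed to the bench: base 18 mm thick, aluminium post 30 x 30 mm up to its cap, and a sledge track 98 mm wide that runs 285 mm from under the foot to the +y side. Origin: on the bench at the post's centre; at yaw 0 x points away from the robot. 4 teeth on the post's +y side, 20 mm pitch, hold the arm at a raise of 0, 20, 40 or 60 mm.
- head: Blue press arm, 0.45 to 0.65 kg, sliding up and down the post. Its frame is stand's shifted up by the arm's raise. It starts at raise 0 or 20 mm; top tooth 60 mm; a rigid stop under the cap at 66 mm. Heights of arm parts here are for raise 0. Beam 28 mm wide, top at 125 mm, reaching 167 mm to -x. Lifting past the pawl takes up to about 12 N; let go, it sinks onto the tooth below.
- cap: White cap on the post, 52 x 44 x 22 mm, fixed. Origin: centre of its underside, 206 mm above the bench. The arm's sleeve meets it at raise 66 mm, 6 mm above the top tooth: a rigid stop.
- lift_post (a point): Grip point on the black upright lift post near the beam's -x end: 24 mm diameter, from 125 to 175 mm height, at the arm's x = -145 mm, y = 0; this point at 153 mm. Moves with the arm. Grip firmly (30 N or more) from above; closing along the stand's y keeps clear of the lug, 43 mm behind the post's skin.
- squeeze_mid (a point): Where to centre the gripper to squeeze: the arm's x = -70, y = +4.6 mm, 163 mm high. Moves with the arm. Grip lug and bar together from above, fingers closing along the stand's y, so that the lug is touched just before the pawl clears (else the arm drops): 42 mm wide at rest, 37 when the pawl clears, 34 fully squeezed. 25 to 30 N squeezes the trigger and carries the arm.
- lug (a point): Top centre of the grey lug, an upright plate fixed on the beam: 40 mm along x, y from -14 to 0 mm, top at 182 mm, at the arm's x = -70 mm.
- trigger_bar (a point): Centre of the red trigger bar, beside the lug on its +y side: lies along x, 12 mm diameter, 40 mm long, 165 mm high. At rest centred at the arm's y = +22 mm, fully squeezed (towards the lug, it stops 8 mm short of it) y = +14 mm.
- trigger (a joint): Angle of the pawl and trigger, one sprung lever: 0 = pawl in, 0.135 rad = fully squeezed. It rocks to about 0.09 by itself as teeth pass; beyond about 0.095 the pawl is clear and the arm is free to go down. The spring takes 4 to 6 N at the bar. Released, it springs back and catches the next tooth below.
- foot (a point): Centre of the underside of the steel pressing foot (40 mm diameter) under the beam, on the arm's x = -100 mm, y = 0, at 45 mm height for raise 0. Moves with the arm.
- sledge: Specimen sledge: aluminium carriage 74 mm wide, 176 mm long, deck top at 40 mm, grey holder 72 x 72 mm (top 52 mm) with a terracotta tile. Origin: at bench height under the tile's centre. Slides along the stand's y only, at the stand's x = -100 mm; starts at y = 90 to 120 mm, rigid stop (home, tile under the foot) at y = 0. About 3 N moves it.
- tile (a point): Centre of the tile holder's top, 52 mm above the bench, on the sledge. The tile specimen in it is 56 x 56 mm, rigid; its thickness differs each time and is not measured: its top lies anywhere from 66 to 84 mm above the bench, so the foot meets it at a raise of 21 to 39 mm, between two teeth. The arm must be lowered onto it under control: even a fall of a few millimetres counts as dropped.
- push_plate (a point): Centre of the outer (+y) face of the green push plate that stands at the sledge's +y end: 50 mm wide along x, 8 mm thick, top at 98 mm, this point at 75 mm height, 134 mm to +y of the sledge's origin. Push it towards the stand's -y.
- weight_a: Steel knob weight, 44 mm diameter, 58 mm tall, 400 g; bystander. Origin under its centre.
- weight_b: Brass knob weight, 44 mm diameter, 58 mm tall, 400 g; bystander. Origin under its centre.
- spare_tile: Spare terracotta tile 56 x 56 x 18 mm; bystander. Origin under its centre.
- bottle: Amber bottle, 52 mm diameter, 140 mm tall, behind the press; bystander. Origin under its centre.
- screwdriver: Screwdriver lying on the bench; bystander.
- cup: Blue mug, 76 mm diameter, 85 mm tall; bystander. Origin under its centre.
- brush: Brush lying on the bench; bystander.

How it is judged (in metres and radians):
On the way, in this order (a step that is already met when the one before it is completed fails the run):
1. the arm is let go and hangs by its pawl on the top tooth (raise 58 mm or more) (z of head in the frame of stand above 0.058 m and contact force between the fingers and head below 0.3 N), for 0.3 s.
2. the sledge is home (within 2.5 mm of its stop) with the arm still up (y of sledge in the frame of stand below 0.0025 m and z of head in the frame of stand above 0.058 m), for 0.1 s.
At the end, for the whole second after the job is handed in: The sledge is home (within 2.5 mm of its stop), and the arm, let go and at rest, bears on the tile with its foot (at least 2 N) (y of sledge in the frame of stand below 0.0025 m and contact force between head and sledge above 2 N and linear speed of head below 0.01 m/s and z of head in the frame of stand below 0.041 m); the robot touches nothing.
It fails at once if the trigger is squeezed (beyond 0.118 rad) before the sledge is home (value of joint trigger above 0.118 rad and y of sledge in the frame of stand above 0.004 m).
It fails at once if the foot strikes or presses the specimen or sledge with more than 25 N (contact force between head and sledge above 25 N).
It fails at once if the arm drops (faster than 0.12 m/s) once the sledge is home (linear speed of head above 0.12 m/s and y of sledge in the frame of stand below 0.0025 m).
It fails at once if the arm is forced up against the cap with more than 50 N, or the sledge pushed with more than 35 N (contact force between head and cap above 50 N or contact force between the fingers and sledge above 35 N).
It fails at once if a bystander is moved by more than 30 mm (distance of any of weight_a, weight_b, spare_tile, bottle, screwdriver, cup, brush from where it was at the start of the episode above 0.03 m).
It also fails if it takes over 72 s, if anything falls off the work surface, if the arm or the gripper's body presses on something with over 40 N, if the wrist force passes 120 N, or if a joint passes its speed limit or range.

## Robot

A 7-joint arm with a two-finger parallel gripper is mounted at the origin on the work surface. World frame = base frame: x ahead of the robot, y to its left, z up, the work surface at z = 0. Lengths are in mm, angles in rad, forces in N, time in s.
With the tool pointing down it reaches from about 425 to 875 mm from the base axis. Payload 4.7 kg.
Tool frame: the origin (TCP) lies midway between the tips of the shut fingers; the grasp point (between the pads) lies 19 mm behind it (ctrl.grasp_offset is the distance from the TCP to the grasp point, in mm); z points along the fingers, y is the line along which they close (so a half turn about z gives the same grasp; the last joint's range is limited). The gripper opens to 87 mm and grips with 3 to 60 N. Pads are 19 mm wide; open, the fingers measure 117 mm over their backs; the gripper's body (75 mm by 190 mm) begins 51 mm behind the grasp point.
Start: joints at [-1.277, 0.321, -0.07, 1.45, 0.023, 1.371, -0.057], TCP at [179.533, 624.735, 222.587] pointing down, gripper open.
Joint ranges: [-2.86, 2.86], [-0.3, 2.09], [-1.38, 1.24], [0.06, 2.45], [-1.56, 4.7], [0.09, 2.05], [-2.69, 2.69]. Speed limits (rad/s): [2.57, 2.57, 3.14, 3.14, 3.14, 3.14, 3.14].

## Interface

Orientations are given as [roll, pitch, yaw] about the fixed x, y, z axes, in that order (R = Rz(yaw) Ry(pitch) Rx(roll)).
In Python, from cell import ctrl, capture, camera_info gives the robot as it stands.
- The arm moves only by the shell command python3 -m crank 'ROWS' [FORCE]. ROWS is JSON, a list that holds one entry, the list of rows, each a list of 7 numbers: the shift along the tool's x, y, z in units of 50 mm (1.0 is 50 mm), then the turn, a rotation vector about the tool's x, y, z in rad, then the finger opening in mm, from 0 to 87. In form: [[[tx, ty, tz, rx, ry, rz, claw], ...]]. A call has 1 to 20 rows; each row is the pose to reach, as a shift and turn from the pose commanded when the call began, along the tool's axes at that moment; what a row does not reach only later rows make up. A row lasts 1/10 s, in which the tool goes at most 50 mm and 8.59 degrees, less where a joint would pass 70% of its speed; a pose out of reach is approached as far as the arm can. A call with a gripper value outside its range is refused whole. The fingers move at their own pace and stop on an object; FORCE is the grip in N (left out, the last holds). Time passes only in rows, so rows that repeat a pose let the fingers close. It gives the time, the measured TCP pose, the force and the opening at its end, in the units of the state.
- ctrl.state(): the state, without advancing time (a new reading comes with each control period).
- capture(name): name is "side" or "top"; returns the picture (420x560x3 uint8, red, green, blue); there is no depth.
- camera_info(name): a dict with "intrinsics" (3x3 intrinsics, pixels), "k1" (the pictures are not rectified: a ray, as slopes to the right and down, at radius r is drawn at 1 + k1 r^2 times it, then the intrinsics apply), "extrinsics" (4x4, takes a point from camera to world coordinates). Camera axes: x right, y up, looking along -z (the intrinsics and any distortion apply to the point x, -y, -z); pixel columns grow to the right and rows downward; lengths in mm; the calibration is good to about 2 mm. A picture is of the moment at which its call begins. camera_info takes no time and is no camera call.
- ctrl.close_job(): hands the job in, once; it reports no verdict.
The state is a dict: "time": time; "q": joint angles; "joint_vel": joint speeds; "tau": joint torques, N m; "position": TCP position; "ee_rot": TCP orientation; "force": force on the tool from outside, world axes, zero at the start; "torque": the same for the moment, N m; "grip_width": opening from 0.0 (shut) to 1.0 (fully open).
Only numpy, scipy, OpenCV 4.12 (cv2) and the standard library are available. Lean on these libraries where they do the work, as an engineer would, in place of code of your own. Each camera call takes 0.05 s, during which the arm holds its last target. There are 200 camera calls.

## Working session

There is one attempt and no reset: what is moved stays moved. The work goes in short steps, Python scripts to look and compute and a shell command to move; the robot and the scene stay as the last step left them, time stands still between calls to the robot, and variables do not carry over. Pictures are saved under pics/ and viewed, on a budget of 10 in all, crops included, one or two more only if the job needs it, and the job is handed in when it is done.

```bash
mkdir -p pics; ls
python3 - <<'E'
from cell import ctrl,capture,camera_info
import cv2
for n in("side","top"):
    im=capture(n); cv2.imwrite(f"pics/{n}0.png",im[:,:,::-1]); i=camera_info(n); print(n,i)
print(ctrl.state(),ctrl.grasp_offset)
E
```

```text
pics
side {'intrinsics': array([[508.74426264,   0.        , 279.44513204],
       [  0.        , 508.74426264, 204.30776241],
       [  0.        ,   0.        ,   1.        ]]), 'k1': -0.038838754267356494, 'extrinsics': array([[-8.29210487e-01,  4.34794270e-01, -3.51231991e-01,
         1.52634469e+02],
       [-5.58891705e-01, -6.52939846e-01,  5.11184527e-01,
         6.72335582e+02],
       [-7.07325922e-03,  6.20180217e-01,  7.84427478e-01,
         1.14165678e+03],
       [ 0.00000000e+00,  0.00000000e+00,  0.00000000e+00,
         1.00000000e+00]])}
top {'intrinsics': array([[394.16697572,   0.        , 286.26950728],
       [  0.        , 394.16697572, 209.68893766],
       [  0.        ,   0.        ,   1.        ]]), 'k1': -0.04000156812989952, 'extrinsics': array([[ 2.09773699e-02,  9.95095828e-01, -9.66656267e-02,
         5.13577311e+02],
       [-9.99733833e-01,  1.99494609e-02, -1.15879990e-02,
         2.36230429e+01],
       [-9.60274234e-03,  9.68829832e-02,  9.95249454e-01,
         1.21250647e+03],
       [ 0.00000000e+00,  0.00000000e+00,  0.00000000e+00,
         1.00000000e+00]])}
{'time': 0.1, 'q': array([-1.27693181,  0.32175993, -0.07007216,  1.45157461,  0.02262372,
        1.37080829, -0.05690429]), 'joint_vel': array([-0.00115237, -0.0024063 ,  0.00040775, -0.00072914, -0.00075215,
       -0.00014951,  0.00083154]), 'tau': array([-1.19648107e-04, -4.92570305e+01, -4.05571070e-01, -3.13404608e+01,
       -6.39715721e-02,  3.94036411e-02,  6.84637507e-05]), 'position': array([179.40636547, 624.22078387, 221.55277539]), 'ee_rot': array([-3.13983313e+00,  1.21975138e-04,  2.86184509e+00]), 'force': array([ 0.42274898, -0.31176304, -0.3748316 ]), 'torque': array([-0.04400619,  0.04300249, -0.03144678]), 'grip_width': 0.9976936278168754} 18.700000000000003
```

View pics/side0.png

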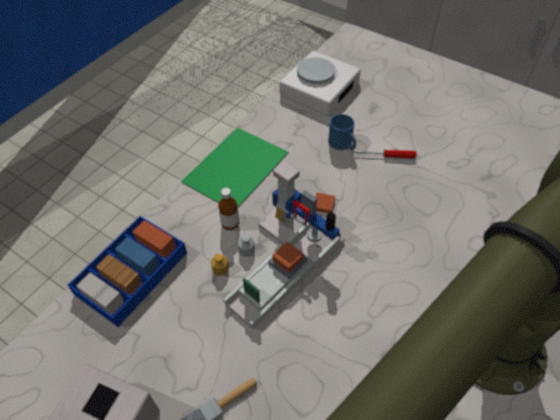

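View pics/top0.png

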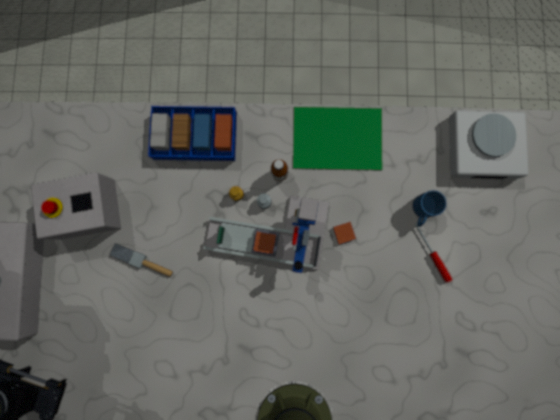

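The side view shows the press at about (300,210), the sledge out with its green plate at (251,288), and the black lift post at (331,220). In the top view the beam runs (308,215) to (300,268), with the green plate at (221,236). I'll enlarge both areas.

```bash
cat > h.py <<'E'
import numpy as np,cv2
from cell import ctrl,capture,camera_info
def ray(n,u,v):
    i=camera_info(n);K=i["intrinsics"];E=i["extrinsics"]
    p=cv2.undistortPoints(np.array([[[u,v]]],float),K,np.array([i["k1"],0,0,0,0]),None,None)  # OpenCV radial model: same form
    x,y=p[0,0];d=E[:3,:3]@[x,-y,-1];return E[:3,3],d/np.linalg.norm(d)
def onz(n,u,v,z):
    c,d=ray(n,u,v);return c+d*(z-c[2])/d[2]
def tri(a,b):
    c1,d1=ray("side",*a);c2,d2=ray("top",*b)
    s=np.linalg.lstsq(np.c_[d1,-d2],c2-c1,rcond=None)[0]
    p,q=c1+s[0]*d1,c2+s[1]*d2;return (p+q)/2,np.linalg.norm(p-q)
def proj(n,P):
    i=camera_info(n);E=i["extrinsics"];p=E[:3,:3].T@(np.array(P,float)-E[:3,3])
    x,y=p[0]/-p[2],-p[1]/-p[2];f=1+i["k1"]*(x*x+y*y);K=i["intrinsics"]
    return np.array([K[0,0]*x*f+K[0,2],K[1,1]*y*f+K[1,2]])
def crop(n,u0,v0,w,h,s):
    return cv2.resize(capture(n)[v0:v0+h,u0:u0+w,::-1],None,fx=s,fy=s,interpolation=cv2.INTER_CUBIC)
E
python3 - <<'E'
from h import *
a=crop("side",215,150,140,180,3.3);b=crop("top",195,185,140,100,2.4)
a=cv2.resize(a,(466,600)); 
b=crop("top",200,180,130,110,2.5)
o=np.zeros((600,800,3),np.uint8);o[:600,:466]=a;o[:275,470:795]=b
cv2.imwrite("pics/c1.png",o)
for n in("side","top"):
    im=capture(n);hsv=cv2.cvtColor(im,cv2.COLOR_RGB2HSV)
    x0,y0,x1,y1=(215,150,355,330) if n=="side" else (195,180,330,290)
    for nm,lo,hi in(("green",(50,80,20),(90,255,255)),("blue",(105,120,40),(125,255,255)),("terra",(5,120,60),(16,255,255)),("red",(172,150,60),(180,255,255)),("red0",(0,180,60),(4,255,255)),("black",(0,0,0),(180,255,38))):
        m=cv2.inRange(hsv,lo,hi)
        k=np.zeros_like(m);k[y0:y1,x0:x1]=m[y0:y1,x0:x1]
        c,l,s,ce=cv2.connectedComponentsWithStats(k)
        for j in range(1,c):
            if s[j,4]>12: print(n,nm,s[j],ce[j].round(1))
E
```

```text
side green [ 215  150   73   56 2539] [243.  170.3]
side green [244 279  15  22 152] [251.1 289.7]
side blue [273 190   5  15  46] [275.  196.2]
side blue [286 190  15  28 154] [292.1 202.4]
side blue [297 208   8  10  42] [300.5 212.5]
side blue [308 214  31  25 306] [321.7 224.9]
side terra [316 193  19  20 282] [324.4 202.4]
side terra [219 199  17  16 131] [226.  205.7]
side terra [273 243  30  29 525] [287.4 256.6]
side red [293 201  17  20  50] [300.4 209.1]
side red0 [294 201  16  13  51] [302.1 206.7]
side black [326 213   9  18 125] [330.1 221.6]
top green [217 227   7  16  70] [219.9 234.8]
top blue [293 219  21  45 340] [301.  239.4]
top blue [293 267   9   5  29] [297.  269.5]
top terra [254 232  21  21 363] [263.9 242.5]
top red [295 227   3  17  21] [296.2 235. ]
top red0 [293 228   4  16  38] [294.4 235.8]
top black [294 262   8   7  45] [297.7 265.2]
```

View pics/c1.png

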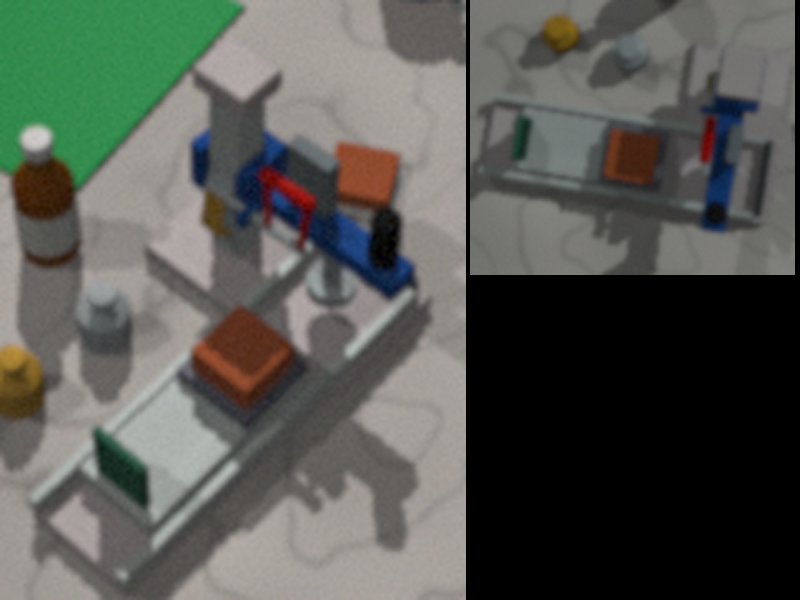

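Run:
```python
from h import *
np.set_printoptions(precision=1,suppress=True)
S=lambda x,y:(215+x/3.33-.35,150+y/3.333-.35);T=lambda x,y:(200+(x-470)/2.5-.3,180+y/2.5-.3)
r={}
for k,a,b in(("post top",S(385,213),T(715,211)),("cap top",S(238,68),T(742,73)),("tile top",S(243,345),T(632,155)),("plate top",S(122,468),T(521,138))):
    r[k],e=tri(a,b);print(k,r[k],e)
print("cap@228",onz("top",*T(742,73),228),onz("side",*S(238,68),228))
for z in (175,195): print("post",z,onz("top",*T(715,211),z),onz("side",*S(385,213),z))
# rail direction
p=onz("top",*T(482,172),30);q=onz("top",*T(757,214),30);d=p-q;print("track +y dir yaw",np.arctan2(-d[0],d[1]),np.hypot(*d[:2]))
p=onz("top",*T(497,98),30);q=onz("top",*T(700,130),30);d=p-q;print("upper rail",np.arctan2(-d[0],d[1]))
p=onz("side",*S(35,500),30);q=onz("side",*S(240,315),30);d=p-q;print("side rail",np.arctan2(-d[0],d[1]))
p=onz("side",*S(125,577),30);q=onz("side",*S(415,290),30);d=p-q;print("side rail2",np.arctan2(-d[0],d[1]),np.hypot(*d[:2]))
d=r["cap top"]-r["post top"];print("beam yaw",np.arctan2(d[1],d[0]),np.hypot(*d[:2]))
d=r["plate top"]-r["tile top"];print(np.arctan2(-d[0],d[1]),np.hypot(*d[:2]))
```

```text
post top [470.1   1.7 177.7] 5.126979304552091
cap top [611.  -21.7 224. ] 3.8363171862759824
tile top [528.2  96.4  76.9] 4.554503657092653
plate top [545.4 226.6  68.8] 4.162163737417958
cap@228 [612.3 -20.6 228. ] [607.3 -19.6 228. ]
post 175 [472.2   2.9 175. ] [468.8  -1.5 175. ]
post 195 [473.    3.3 195. ] [462.2  12.4 195. ]
track +y dir yaw -0.12858571834548732 332.8410363279513
upper rail -0.13534390932379883
side rail -0.1590948816147232
side rail2 -0.14417029435984363 331.58280570516285
beam yaw -0.16486448545726587 142.8644412752216
-0.13146311153333728 131.34514862752926
```

The picture shows the lift post's top at crop (385,213) and (715,211), which gives z≈177. So the arm is at raise 0. The yaw is about -0.145 and the stand is near (610,-21). Next I'll move above the lift post.

```bash
cat >> h.py <<'E'
from scipy.spatial.transform import Rotation as Ro
def st():
    s=ctrl.state();print("t",round(s["time"],2),"p",s["position"].round(1),"rpy",s["ee_rot"].round(3),"F",s["force"].round(1),"grip",round(s["grip_width"]*87,1));return s
def go(*P,yaw=None):
    s=st();R=Ro.from_euler("xyz",s["ee_rot"])
    for p in P: print(p,(R.inv().apply(np.array(p)-s["position"])/50).round(3))
    if yaw is not None: print("rot",(R.inv()*Ro.from_euler("xyz",[np.pi,0,yaw])).as_rotvec().round(4))
E
python3 -c "
from h import *
go((400,380,300),(469,1,250),yaw=np.pi-.145)"
python3 -m crank '[[[-5.6,-3.47,-1.56,0,0,0,87],[-5.6,-3.47,-1.56,0,0,0,87],[-5.6,-3.47,-1.56,0,0,0,87],[-5.6,-3.47,-1.56,0,0,0,87],[-5.6,-3.47,-1.56,0,0,0,87],[-5.6,-3.47,-1.56,0,0,0,87],[-5.6,-3.47,-1.56,0,0,0,87],[-9.02,-10.4,-0.57,0,0,-0.135,87],[-9.02,-10.4,-0.57,0,0,-0.135,87],[-9.02,-10.4,-0.57,0,0,-0.135,87],[-9.02,-10.4,-0.57,0,0,-0.135,87],[-9.02,-10.4,-0.57,0,0,-0.135,87],[-9.02,-10.4,-0.57,0,0,-0.135,87],[-9.02,-10.4,-0.57,0,0,-0.135,87],[-9.02,-10.4,-0.57,0,0,-0.135,87],[-9.02,-10.4,-0.57,0,0,-0.135,87],[-9.02,-10.4,-0.57,0,0,-0.135,87],[-9.02,-10.4,-0.57,0,0,-0.135,87],[-9.02,-10.4,-0.57,0,0,-0.135,87],[-9.02,-10.4,-0.57,0,0,-0.135,87]]]' 30
python3 - <<'E'
from h import *
go((469,1,134),yaw=np.pi-.145)
o=np.zeros((600,800,3),np.uint8)
o[:600,:466]=cv2.resize(crop("side",215,150,140,180,3.3),(466,600));o[:275,470:795]=crop("top",200,180,130,110,2.5)
cv2.imwrite("pics/c2.png",o)
E
```

```text
t 0.35 p [179.5 624.6 222.3] rpy [-3.141  0.     2.862] F [-0.9  0.2  0.1] grip 86.9
(400, 380, 300) [-5.589 -3.484 -1.552]
(469, 1, 250) [ -9.009 -10.388  -0.549]
rot [-0.0004  0.     -0.1348]
time: 2.35
position: [469.4, 1.7, 251.1]
ee_rot: [3.142, 0.0, 2.999]
force: [0.7, -0.3, -0.2]
grip_width: 0.998
t 2.35 p [469.4   1.7 251.1] rpy [3.142 0.    2.999] F [ 0.7 -0.3 -0.2] grip 86.8
(469, 1, 134) [ 0.006 -0.015  2.342]
rot [0.     0.0001 0.0027]
```

View pics/c2.png

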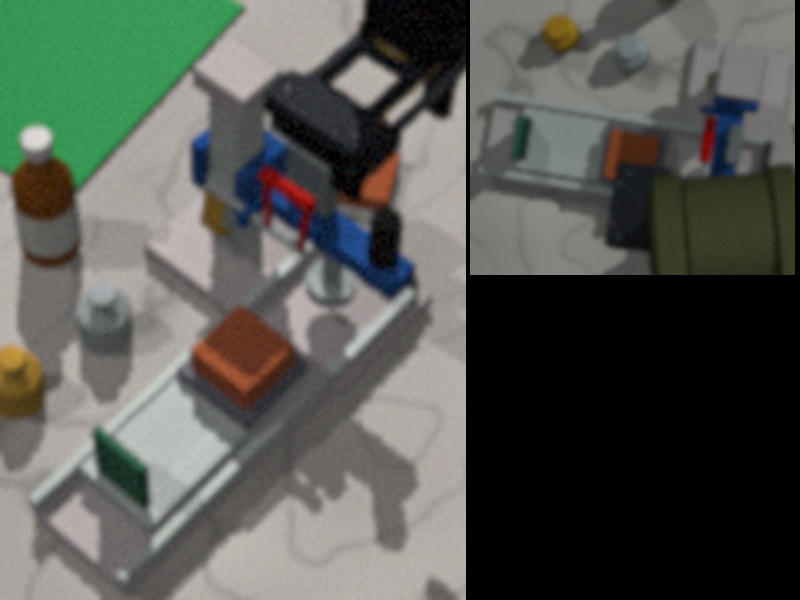

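The gripper hangs over the lift post and nothing is in its way. I'll descend and close on the post.

```bash
python3 -m crank '[[[0,-0.01,0.6,0,0,0,87],[0,-0.01,1.2,0,0,0,87],[0,-0.01,1.5,0,0,0,87],[0,-0.01,1.8,0,0,0,87],[0,-0.01,2.1,0,0,0,87],[0,-0.01,2.34,0,0,0,87],[0,-0.01,2.34,0,0,0,87]]]' 10
python3 -m crank '[[[0,0,0,0,0,0,60],[0,0,0,0,0,0,40],[0,0,0,0,0,0,28],[0,0,0,0,0,0,25],[0,0,0,0,0,0,20],[0,0,0,0,0,0,15],[0,0,0,0,0,0,15]]]' 5
python3 -c "
from h import *
s=st();print(s['torque'].round(2))"
```

```text
time: 3.15
position: [468.2, 0.0, 132.6]
ee_rot: [-3.14, -0.003, 2.997]
force: [-0.5, -0.2, -0.4]
grip_width: 0.999
time: 3.85
position: [469.4, -0.1, 134.1]
ee_rot: [3.141, 0.0, 2.997]
force: [0.3, -0.1, 0.1]
grip_width: 0.448
t 3.85 p [ 4.694e+02 -1.000e-01  1.341e+02] rpy [3.141 0.    2.997] F [ 0.3 -0.1  0.1] grip 39.0
[ 0.04  0.01 -0.01]
```

```bash
python3 -m crank '[[[0,0,0,0,0,0,15],[0,0,0,0,0,0,15],[0,0,0,0,0,0,15],[0,0,0,0,0,0,15]]]' 5
python3 -c "
from h import *
s=st();print(s['torque'].round(2))"
```

```text
time: 4.25
position: [469.3, -0.1, 134.0]
ee_rot: [-3.142, 0.0, 2.997]
force: [0.5, -1.4, 0.2]
grip_width: 0.276
t 4.25 p [ 4.693e+02 -1.000e-01  1.340e+02] rpy [-3.142  0.     2.997] F [ 0.5 -1.4  0.2] grip 24.0
[-0.07  0.1  -0.02]
```

```bash
python3 -m crank '[[[0,0,0,0,0,0,15],[0,0,0,0,0,0,15],[0,0,-0.1,0,0,0,15],[0,0,-0.2,0,0,0,15],[0,0,-0.3,0,0,0,15],[0,0,-0.4,0,0,0,15],[0,0,-0.5,0,0,0,15],[0,0,-0.6,0,0,0,15],[0,0,-0.7,0,0,0,15],[0,0,-0.8,0,0,0,15],[0,0,-0.9,0,0,0,15],[0,0,-1.0,0,0,0,15],[0,0,-1.06,0,0,0,15],[0,0,-1.12,0,0,0,15],[0,0,-1.18,0,0,0,15],[0,0,-1.22,0,0,0,15],[0,0,-1.25,0,0,0,15],[0,0,-1.25,0,0,0,15],[0,0,-1.25,0,0,0,15]]]' 40
python3 -c "
from h import *
s=st();print(s['torque'].round(2))"
```

```text
time: 6.15
position: [469.3, -0.1, 196.8]
ee_rot: [3.141, 0.0, 2.997]
force: [1.4, -1.2, -6.1]
grip_width: 0.264
t 6.15 p [ 4.693e+02 -1.000e-01  1.968e+02] rpy [3.141 0.    2.997] F [ 1.4 -1.2 -6.1] grip 23.0
[-0.13 -0.43  0.01]
```

Raised by 62.8 mm, carrying about 6 N. I'll lower slightly to see whether the pawl takes the load.

```bash
python3 -m crank '[[[0,0,0.02,0,0,0,15],[0,0,0.04,0,0,0,15],[0,0,0.055,0,0,0,15],[0,0,0.055,0,0,0,15]]]' 40
```

```text
time: 6.55
position: [469.3, -0.1, 194.1]
ee_rot: [3.141, -0.0, 2.997]
force: [0.6, -0.1, -2.4]
grip_width: 0.263
```

```bash
python3 -m crank '[[[0,0,0.01,0,0,0,40],[0,0,0.01,0,0,0,60],[0,0,0.01,0,0,0,60],[0,0,0.01,0,0,0,60],[0,0,0.01,0,0,0,60],[0,0,0.01,0,0,0,60],[0,0,0.01,0,0,0,60]]]' 10
python3 - <<'E'
from h import *
st()
for nm,n,c,z in(("wa","top",(265,201),50),("wb","top",(237,192),50)): print(nm,onz(n,*c,z).round())
E
python3 -m crank '[[[0,0,-0.5,0,0,0,60],[0,0,-1,0,0,0,60],[0,0,-1.7,0,0,0,60],[0,0,-1.7,0,0,0,60]]]' 10
python3 - <<'E'
from h import *
st()
o=np.zeros((600,800,3),np.uint8)
o[:600,:466]=cv2.resize(crop("side",215,150,140,180,3.3),(466,600));o[:275,470:795]=crop("top",200,180,130,110,2.5)
cv2.imwrite("pics/c3.png",o)
E
```

```text
time: 7.25
position: [469.3, -0.1, 193.3]
ee_rot: [3.142, -0.0, 2.997]
force: [0.5, -0.8, -0.2]
grip_width: 0.683
t 7.25 p [ 4.693e+02 -1.000e-01  1.933e+02] rpy [ 3.142 -0.     2.997] F [ 0.5 -0.8 -0.2] grip 59.4
wa [651. 101.  50.]
wb [677. 185.  50.]
time: 7.65
position: [471.8, 0.0, 282.8]
ee_rot: [3.139, 0.007, 2.997]
force: [0.1, 0.0, 0.5]
grip_width: 0.69
t 7.65 p [471.8   0.  282.8] rpy [3.139 0.007 2.997] F [0.1 0.  0.5] grip 60.0
```

View pics/c3.png

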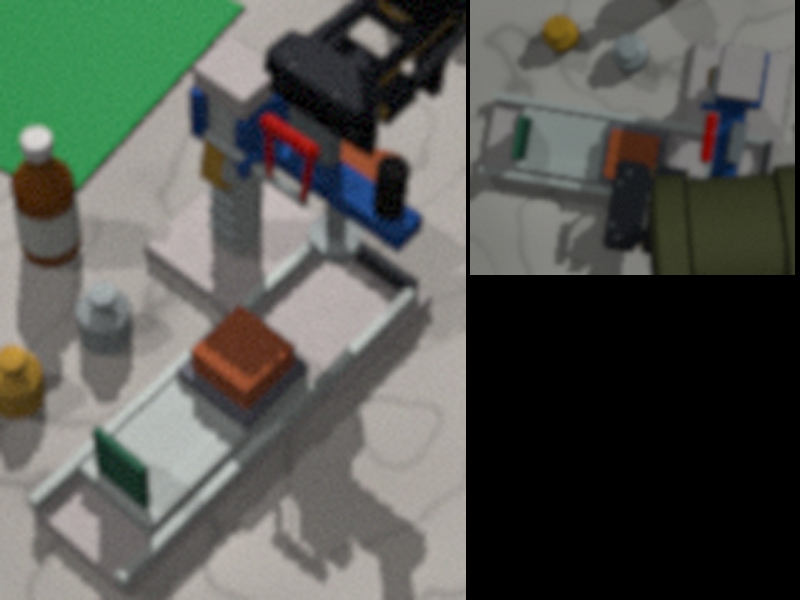

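The arm stays up without the gripper: the post's top moved from crop (385,213) to (390,163), and the foot is clear above the track. Next I'll move to the push start with the fingers shut.

```bash
python3 -m crank '[[[-0.9,5.7,0,0,0,0,0],[-0.9,5.7,0,0,0,0,0],[-0.9,5.7,0,0,0,0,0],[-0.9,5.7,0,0,0,0,0],[-0.9,5.7,0,0,0,0,0],[-0.9,5.7,0,0,0,0,0],[-0.9,5.7,0,0,0,0,0],[-0.9,5.7,1,0,0,0,0],[-0.9,5.7,2,0,0,0,0],[-0.9,5.7,3,0,0,0,0],[-0.9,5.7,3.6,0,0,0,0],[-0.9,5.7,4.25,0,0,0,0],[-0.9,5.7,4.25,0,0,0,0],[-0.9,5.7,4.25,0,0,0,0]]]' 20
python3 - <<'E'
from h import *
st()
o=np.zeros((600,800,3),np.uint8)
o[:600,:466]=cv2.resize(crop("side",215,150,140,180,3.3),(466,600));o[:275,470:795]=crop("top",200,180,130,110,2.5)
cv2.imwrite("pics/c4.png",o)
E
```

```text
time: 9.15
position: [554.4, 274.5, 65.3]
ee_rot: [-3.14, -0.001, 2.996]
force: [0.7, -0.0, 1.2]
grip_width: 0.007
t 9.15 p [554.4 274.5  65.3] rpy [-3.140e+00 -1.000e-03  2.996e+00] F [ 0.7 -0.   1.2] grip 0.6
```

View pics/c4.png

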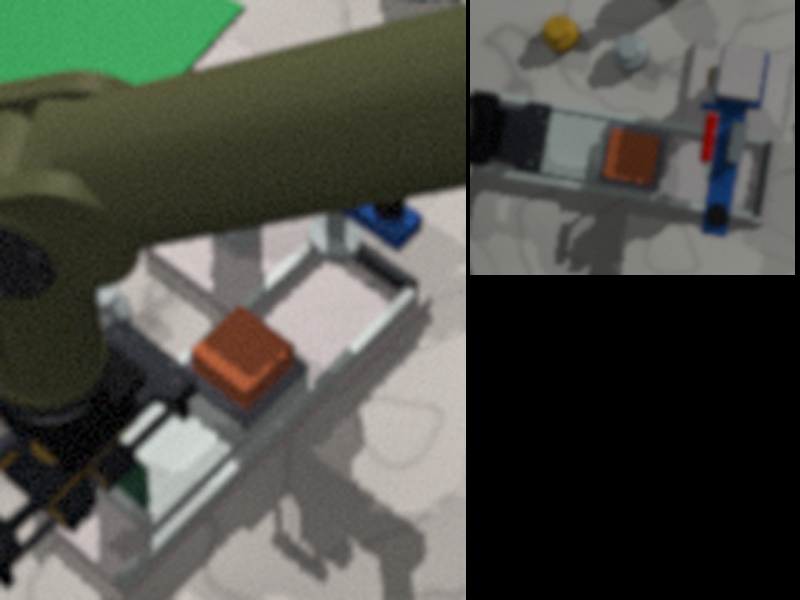

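Fingers are shut behind the green plate, and the tile at crop (243,345) hasn't moved. I'll push most of the way now.

```bash
python3 -m crank '[[[0,-0.3,0,0,0,0,0],[0,-0.45,0,0,0,0,0],[0,-0.6,0,0,0,0,0],[0,-0.75,0,0,0,0,0],[0,-0.9,0,0,0,0,0],[0,-1.05,0,0,0,0,0],[0,-1.2,0,0,0,0,0],[0,-1.4,0,0,0,0,0],[0,-1.6,0,0,0,0,0],[0,-1.8,0,0,0,0,0],[0,-2.0,0,0,0,0,0],[0,-2.15,0,0,0,0,0],[0,-2.3,0,0,0,0,0],[0,-2.4,0,0,0,0,0],[0,-2.5,0,0,0,0,0],[0,-2.5,0,0,0,0,0]]]'
python3 -c "
from h import *
s=st();p=s['position']-[469.3,-.1,0];print(p[:2]@[.1445,.9895])
im=capture('top');hsv=cv2.cvtColor(im,cv2.COLOR_RGB2HSV)
m=cv2.inRange(hsv,(5,120,60),(16,255,255));m[:, :235]=0;m[:,325:]=0;m[:215]=0;m[270:]=0
M=cv2.moments(m);u,v=M['m10']/M['m00'],M['m01']/M['m00'];q=onz('top',u,v,75)-[513.8,-6.6,0];print(u,v,q,q[:2]@[.1445,.9895])"
```

```text
time: 10.85
position: [536.5, 150.4, 65.5]
ee_rot: [-3.14, -0.001, 2.996]
force: [0.9, 0.7, 0.1]
grip_width: 0.008
t 10.85 p [536.5 150.4  65.5] rpy [-3.140e+00 -1.000e-03  2.996e+00] F [0.9 0.7 0.1] grip 0.7
158.6306038386138
289.5824175824176 245.74725274725276 [ 6.32470649 31.76015242 75.        ] 32.34059090325335
```

```bash
python3 -m crank '[[[0,-0.03,0,0,0,0,0],[0,-0.06,0,0,0,0,0],[0,-0.09,0,0,0,0,0],[0,-0.12,0,0,0,0,0],[0,-0.14,0,0,0,0,0],[0,-0.14,0,0,0,0,0]]]'
python3 -m crank '[[[0,-0.02,0,0,0,0,0],[0,-0.04,0,0,0,0,0],[0,-0.06,0,0,0,0,0],[0,-0.06,0,0,0,0,0]]]'
```

```text
time: 11.5
position: [535.3, 144.5, 65.5]
ee_rot: [-3.141, -0.001, 2.997]
force: [-0.9, 2.2, -1.3]
grip_width: 0.002
time: 11.9
position: [535.3, 141.7, 65.8]
ee_rot: [-3.141, -0.0, 2.997]
force: [-0.9, 2.9, -0.6]
grip_width: 0.001
```

```bash
for i in 1; do python3 -m crank '[[[0,-0.02,0,0,0,0,0],[0,-0.04,0,0,0,0,0],[0,-0.04,0,0,0,0,0]]]'; done
python3 -m crank '[[[0,-0.02,0,0,0,0,0],[0,-0.04,0,0,0,0,0],[0,-0.04,0,0,0,0,0]]]'
```

```text
time: 12.2
position: [535.1, 139.7, 65.8]
ee_rot: [-3.142, -0.0, 2.997]
force: [-1.8, 2.8, 0.7]
grip_width: 0.005
time: 12.5
position: [534.9, 137.7, 65.8]
ee_rot: [-3.142, -0.0, 2.997]
force: [-1.5, 1.9, 0.1]
grip_width: 0.005
```

```bash
python3 -m crank '[[[0,-0.02,0,0,0,0,0],[0,-0.04,0,0,0,0,0],[0,-0.06,0,0,0,0,0],[0,-0.06,0,0,0,0,0]]]'
python3 -m crank '[[[0,-0.02,0,0,0,0,0],[0,-0.04,0,0,0,0,0],[0,-0.04,0,0,0,0,0]]]'
python3 - <<'E'
from h import *
s=st();p=s['position']-[469.3,-.1,0];print(p[:2]@[.1445,.9895])
o=np.zeros((600,800,3),np.uint8)
o[:600,:466]=cv2.resize(crop("side",215,150,140,180,3.3),(466,600));o[:275,470:795]=crop("top",200,180,130,110,2.5)
cv2.imwrite("pics/c5.png",o)
E
```

```text
time: 12.9
position: [534.8, 137.3, 66.0]
ee_rot: [3.138, 0.001, 2.998]
force: [-0.2, 7.3, -2.4]
grip_width: 0.001
time: 13.2
position: [534.8, 137.2, 66.1]
ee_rot: [3.136, 0.002, 2.999]
force: [0.8, 10.5, -3.3]
grip_width: 0.004
t 13.2 p [534.8 137.2  66.1] rpy [3.136e+00 2.000e-03 2.999e+00] F [ 0.8 10.5 -3.3] grip 0.3
145.36657419949603
```

View pics/c5.png

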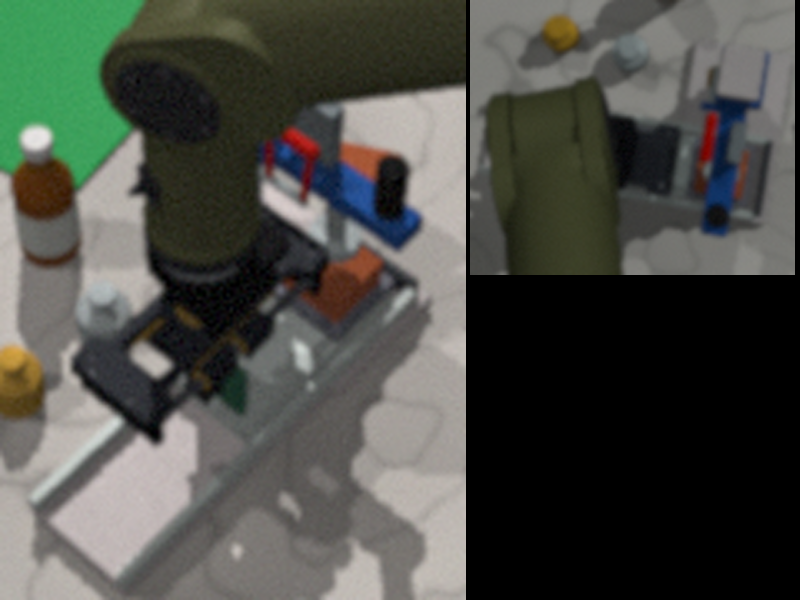

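Solid stop: 10.5 N with no motion, and the tile shows under the foot at crop (345,285). The sledge is home. I'll back off and hover over the lug and trigger.

```bash
python3 -m crank '[[[0,0.4,0,0,0,0,0],[0,1,0,0,0,0,0],[0,1,-1,0,0,0,30],[0,1,-2,0,0,0,60],[0,1,-3,0,0,0,60],[0,1,-4.2,0,0,0,60],[0,1,-4.2,0,0,0,60],[-0.6,0,-4.2,0,0,0,60],[-0.6,-1,-4.2,0,0,0,60],[-0.6,-2,-4.2,0,0,0,60],[-0.6,-2.5,-4.2,0,0,0,60],[-0.6,-2.5,-4.2,0,0,0,60],[-0.6,-2.5,-4.2,0,0,0,60],[-0.6,-2.5,-4.2,0,0,0,60]]]' 10
python3 - <<'E'
from h import *
s=st();p=s['position']-[469.3,-.1,0];print(p[:2]@[.1445,.9895],p[:2]@[.9895,-.1445])
o=np.zeros((600,800,3),np.uint8)
o[:600,:466]=cv2.resize(crop("side",215,150,140,180,3.3),(466,600));o[:275,470:795]=crop("top",200,180,130,110,2.5)
cv2.imwrite("pics/c6.png",o)
E
```

```text
time: 14.7
position: [546.0, 5.9, 275.5]
ee_rot: [-3.141, -0.0, 2.998]
force: [-0.1, 0.5, -0.1]
grip_width: 0.693
t 14.7 p [546.    5.9 275.5] rpy [-3.141 -0.     2.998] F [-0.1  0.5 -0.1] grip 60.3
16.997437045360943 74.98844921698844
```

View pics/c6.png

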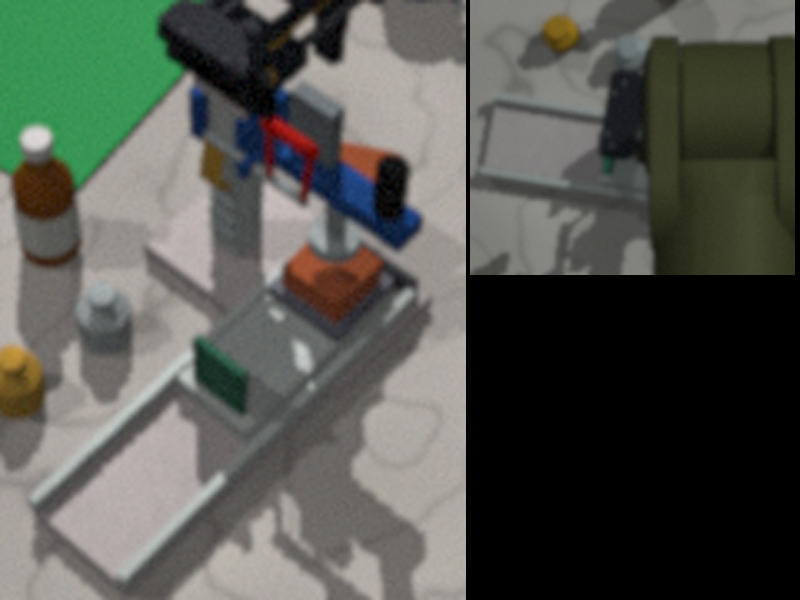

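The side view shows the sledge home with the tile under the foot at crop (335,275), the arm up, and the lug at (315,120) beside the red bar at (290,140). I'll check the yaw from the plate's travel, then descend around both.

```bash
python3 - <<'E'
from h import *
im=capture('side');hsv=cv2.cvtColor(im,cv2.COLOR_RGB2HSV)
m=cv2.inRange(hsv,(50,80,20),(90,255,255));m[:240]=0;m[:,:240]=0;m[:,300:]=0
ys,xs=np.nonzero(m);a=onz('side',251.1,289.7,69);b=onz('side',xs.mean(),ys.mean(),69);d=(a-b)
print(len(xs),xs.mean(),ys.mean(),b,np.hypot(*d[:2]),np.arctan2(-d[0],d[1]))
E
python3 -m crank '[[[0,-0.18,0,0,0,0,60],[0,-0.18,0.3,0,0,0,60],[0,-0.18,0.6,0,0,0,60],[0,-0.18,0.8,0,0,0,60],[0,-0.18,1,0,0,0,60],[0,-0.18,1.2,0,0,0,60],[0,-0.18,1.43,0,0,0,60],[0,-0.18,1.43,0,0,0,60]]]' 10
```

```text
178 280.90449438202245 261.70786516853934 [528.95802056 121.12479254  69.        ] 105.20317199365812 -0.1473444396496449
time: 15.65
position: [543.5, -3.9, 202.3]
ee_rot: [-3.141, -0.003, 2.997]
force: [-0.4, 0.3, -0.6]
grip_width: 0.688
```

Yaw from the plate's travel is -0.147, which agrees. I'll touch the lug's -y face to fix its position exactly.

```bash
python3 -m crank '[[[0,0.06,0,0,0,0,60],[0,0.1,0,0,0,0,60],[0,0.1,0,0,0,0,60]]]'
python3 -m crank '[[[0,0.02,0,0,0,0,60],[0,0.02,0,0,0,0,60]]]'
python3 -m crank '[[[0,0.02,0,0,0,0,60],[0,0.02,0,0,0,0,60]]]'
python3 -m crank '[[[0,0.02,0,0,0,0,60],[0,0.02,0,0,0,0,60]]]'
```

```text
time: 15.95
position: [545.8, 1.6, 204.9]
ee_rot: [3.141, 0.001, 2.998]
force: [0.3, 0.3, -0.1]
grip_width: 0.691
time: 16.15
position: [545.6, 2.1, 204.6]
ee_rot: [3.141, 0.001, 2.997]
force: [-0.0, -0.2, 0.2]
grip_width: 0.69
time: 16.35
position: [545.6, 3.1, 204.4]
ee_rot: [3.141, 0.0, 2.997]
force: [0.1, 0.2, 0.1]
grip_width: 0.69
time: 16.55
position: [545.7, 4.1, 204.3]
ee_rot: [3.141, 0.0, 2.997]
force: [-0.6, 0.3, -0.1]
grip_width: 0.692
```

```bash
for k in 1; do python3 -m crank '[[[0,0.02,0,0,0,0,60],[0,0.02,0,0,0,0,60]]]'; done
python3 -m crank '[[[0,0.02,0,0,0,0,60],[0,0.02,0,0,0,0,60]]]'
```

```text
time: 16.75
position: [545.8, 4.8, 204.3]
ee_rot: [-3.141, 0.0, 2.997]
force: [0.4, -0.8, -0.8]
grip_width: 0.691
time: 16.95
position: [545.9, 4.8, 204.3]
ee_rot: [-3.14, -0.0, 2.996]
force: [-0.1, -3.6, 0.3]
grip_width: 0.692
```

The lug face touched at local y -14.1 against -14 expected, so the y frame is good. I'll centre at +4.6.

```bash
python3 -m crank '[[[0,-0.245,0,0,0,0,60],[0,-0.245,0,0,0,0,60],[0,-0.245,0,0,0,0,55],[0,-0.245,0,0,0,0,50],[0,-0.245,0,0,0,0,50]]]'
python3 -c "
from h import *
s=st();p=s['position']-[469.3,-.1,0];print(p[:2]@[.1445,.9895],p[:2]@[.9895,-.1445])"
```

```text
time: 17.45
position: [544.3, -5.7, 204.3]
ee_rot: [3.141, 0.0, 2.997]
force: [0.3, -0.3, 0.6]
grip_width: 0.588
t 17.45 p [544.3  -5.7 204.3] rpy [3.141 0.    2.997] F [ 0.3 -0.3  0.6] grip 51.1
5.306853761476233 75.01195261204961
```

```bash
python3 -m crank '[[[0,-0.015,0,0,0,0,50],[0,-0.015,0,0,0,0,50],[0,-0.015,0,0,0,0,50]]]'
python3 -m crank '[[[0,0,0,0,0,0,30],[0,0,0,0,0,0,30],[0,0,0,0,0,0,30],[0,0,0,0,0,0,30],[0,0,0,0,0,0,30],[0,0,0,0,0,0,30]]]' 28
```

```text
time: 17.75
position: [544.1, -6.8, 204.3]
ee_rot: [3.142, -0.0, 2.997]
force: [-0.5, -0.1, -0.6]
grip_width: 0.576
time: 18.35
position: [543.9, -8.9, 203.5]
ee_rot: [-3.139, -0.0, 2.995]
force: [1.6, -3.7, -5.8]
grip_width: 0.367
```

Squeezed fully, and the tool now carries about 5.8 N, the arm's weight. I'll lower slowly.

```bash
python3 -m crank '[[[0,0,0.02,0,0,0,30],[0,0,0.05,0,0,0,30],[0,0,0.08,0,0,0,30],[0,0,0.11,0,0,0,30],[0,0,0.14,0,0,0,30],[0,0,0.17,0,0,0,30],[0,0,0.2,0,0,0,30],[0,0,0.23,0,0,0,30],[0,0,0.26,0,0,0,30],[0,0,0.29,0,0,0,30],[0,0,0.32,0,0,0,30],[0,0,0.35,0,0,0,30],[0,0,0.36,0,0,0,30],[0,0,0.36,0,0,0,30]]]'
python3 -m crank '[[[0,0,0.02,0,0,0,30],[0,0,0.04,0,0,0,30],[0,0,0.04,0,0,0,30]]]'
```

```text
time: 19.75
position: [543.9, -8.9, 185.7]
ee_rot: [-3.139, -0.0, 2.995]
force: [1.3, -4.5, -6.5]
grip_width: 0.367
time: 20.05
position: [543.9, -8.9, 183.6]
ee_rot: [-3.139, -0.0, 2.995]
force: [1.6, -4.4, -6.3]
grip_width: 0.365
```

```bash
python3 -m crank '[[[0,0,0.02,0,0,0,30],[0,0,0.04,0,0,0,30],[0,0,0.04,0,0,0,30]]]'|egrep 'pos|for'
python3 -m crank '[[[0,0,0.02,0,0,0,30],[0,0,0.04,0,0,0,30],[0,0,0.04,0,0,0,30]]]'|egrep 'pos|for'
```

```text
position: [543.9, -8.9, 181.6]
force: [2.4, -5.4, -5.9]
position: [543.9, -8.9, 179.6]
force: [2.3, -4.9, -6.1]
```

```bash
python3 -m crank '[[[0,0,0.02,0,0,0,30],[0,0,0.04,0,0,0,30],[0,0,0.04,0,0,0,30]]]'|egrep 'pos|for'
```

```text
position: [543.9, -8.9, 178.7]
force: [-0.3, -5.6, -1.2]
```

Contact: z stopped at 178.7 (raise about 35) and the load fell from 6 to 1.2 N. A touch more, then let go.

```bash
python3 -m crank '[[[0,0,0.008,0,0,0,30],[0,0,0.008,0,0,0,30],[0,0,0.008,0,0,0,30]]]'|egrep 'pos|for'
python3 -m crank '[[[0,0.02,0.008,0,0,0,40],[0,0.04,0.008,0,0,0,50],[0,0.04,0.008,0,0,0,58],[0,0.04,0.008,0,0,0,58],[0,0.04,0.008,0,0,0,58],[0,0.04,0.008,0,0,0,58],[0,0.04,0.008,0,0,0,58]]]' 10
```

```text
position: [543.9, -8.9, 178.7]
force: [-2.3, -5.6, 0.9]
time: 21.95
position: [544.4, -4.8, 177.4]
ee_rot: [3.141, -0.0, 2.997]
force: [-0.6, 0.2, -0.6]
grip_width: 0.666
```

```bash
python3 -m crank '[[[0,0,-0.2,0,0,0,58],[0,0,-0.5,0,0,0,58],[0,0,-1,0,0,0,58],[0,0,-1.8,0,0,0,58],[0,0,-2.5,0,0,0,58],[0,0,-2.5,0,0,0,58],[0,0,-2.5,0,0,0,58]]]'
python3 - <<'E'
from h import *
st()
o=np.zeros((600,800,3),np.uint8)
o[:600,:466]=cv2.resize(crop("side",215,150,140,180,3.3),(466,600));o[:275,470:795]=crop("top",200,180,130,110,2.5)
cv2.imwrite("pics/c7.png",o)
E
```

```text
time: 22.65
position: [545.1, -5.0, 304.4]
ee_rot: [3.14, 0.003, 2.997]
force: [-1.0, 0.7, -0.7]
grip_width: 0.669
t 22.65 p [545.1  -5.  304.4] rpy [3.140e+00 3.000e-03 2.997e+00] F [-1.   0.7 -0.7] grip 58.2
```

View pics/c7.png

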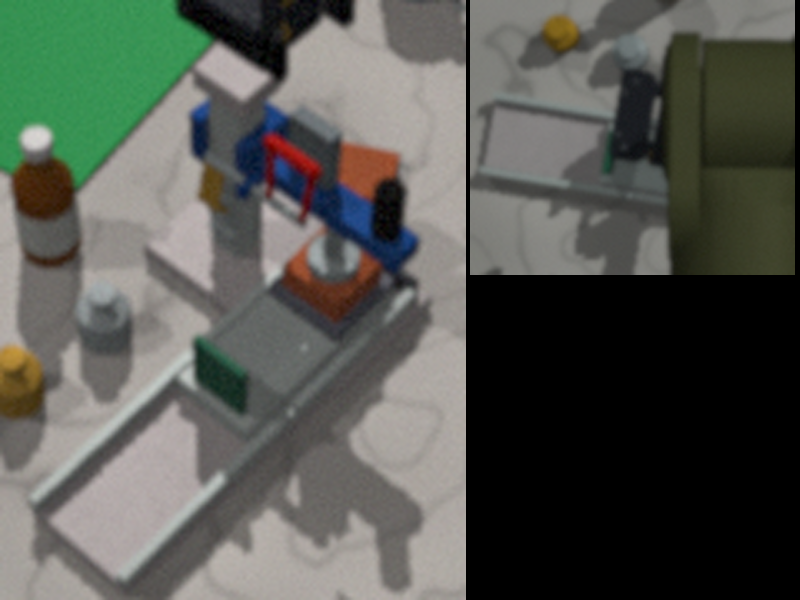

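The foot rests on the tile at crop (335,258), the plate is unmoved at (220,375), the gripper is clear above, and the visible bystanders are in place. Handing in.

```bash
python3 -c "
from h import *
ctrl.close_job();st()"
```

```text
the job is handed in; nothing more can be done
the job is handed in; nothing more can be done
```

The specimen is loaded, the foot rests on the tile, and I handed the job in at about 23 s of the 72 s allowed.

- **Raising the arm:** I gripped the black lift post and raised the arm from 0 to about 62.8 mm, short of the stop. It then settled on the top tooth at about 60 mm. A picture taken after letting go showed it still up.
- **Sledge:** I pushed it home until it met its stop at about 10 N with no further movement. Later pictures show it still there with the tile under the foot.
- **Lowering:** I touched the lug first to fix its position (-14.1 mm measured, -14 mm expected), then squeezed the trigger at 28 N and lowered the arm slowly. At a raise of about 35 mm the wrist load went from -6 N to +0.9 N, so the foot was bearing on the tile when I let go.

**Last checks:** The final side picture shows the foot on the tile and the sledge home. The gripper was clear about 125 mm above the squeeze position, and the bystanders in view had not moved. No check failed or disagreed; the two cameras differed by up to 5 mm at the start, and touch settled the positions across the press. I did not measure directly the resting force after release, or re-check the cup, screwdriver and brush, which were outside the last crops and which the robot did not go near.

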